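Snap the retaining clip into the spindle groove of a sample changer

ROBOT

A 6-joint arm with a two-finger parallel gripper is mounted at the origin on a cart in front of the work surface, level with it; the furniture and walls round the work are solid. World frame = base frame: x ahead of the robot, y to its left, z up, the work surface at z = 0. Lengths are in m, angles in rad, forces in N, time in s.
With the tool pointing down it reaches from about 0.325 to 0.9 m from the base axis. Payload 6.1 kg.
Tool frame: the origin (TCP) lies midway between the tips of the shut fingers; the grasp point (between the pads) lies 19 mm behind it; z points along the fingers, y is the line along which they close (so a half turn about z gives the same grasp; the last joint's range is limited). The gripper opens to 85 mm and grips with 20 to 120 N. Pads are 22 mm wide; open, the fingers measure 114 mm over their backs; the gripper's body (76 mm by 85 mm) begins 54 mm behind the grasp point. The pads swing forward as they close: fully open they stand 13 mm farther back than shut.
Start: joints at [-1.374, 0.22, 1.526, -0, 1.395, -0.126], TCP at [0.198, -0.593, 0.231] pointing down, gripper open.
Joint ranges: [-2.98, 2.98], [-0.91, 2.08], [0.09, 2.57], [-1.24, 4.39], [0.2, 2.65], [-2.68, 2.68]. Speed limits (rad/s): [2.57, 2.57, 3.01, 3.14, 3.14, 3.14].

INTERFACE

Orientations are given as [roll, pitch, yaw] about the fixed x, y, z axes, in that order (R = Rz(yaw) Ry(pitch) Rx(roll)).
In Python, from plant import movep, move_l, set_joints, gripper_to, hold, inverse_kinematics, observe, get_image, get_calibration, Unreachable, job_done gives the robot as it stands. Calls block until the motion is done:
- movep(position, orientation): joint-space move of the TCP to a pose.
- move_l(position, feed=0.15, rotation=None, max_force=None): straight line of the TCP; rotation=None keeps the orientation; feed is the mean speed in m/s. With max_force (N) it stops when the force on the tool has changed by that much, and returns True; else False.
- set_joints(angles): joint-space move.
- gripper_to(opening, f_grip=None): finger opening in m; f_grip is the grip in N (None keeps the last); returns when the fingers have stopped.
- hold(seconds).
- inverse_kinematics(position, orientation): joint angles nearest the present ones, or None.
- observe(): the state.
- get_image(name): name is "scene" or "side" or "wrist"; returns (picture, depth): 384x512x3 uint8, red, green, blue; 384x512 float32, m along the optical axis (not along the pixel's ray), 0 where there is no reading.
- get_calibration(name): a dict with "intrinsics" (3x3 intrinsics, pixels), "dist_coeffs" ([k1, k2, p1, p2, k3] as OpenCV has them; the pictures are not rectified), "world_from_camera" (4x4, takes a point from camera to world coordinates). Camera axes: x right, y down, z forward; pixel columns grow to the right and rows downward; lengths in m; the calibration is good to about 2 mm. A picture is of the moment at which its call begins: read the wrist's pose just before it. get_calibration takes no time and is no camera call; for the wrist camera it gives the pose at the moment of the call.
A pose or a line that the arm cannot do raises Unreachable and nothing moves.
- job_done(): hands the job in; it is judged then, once.
The state is a dict: "time_s": time; "q": joint angles; "joint_velocities": joint speeds; "joint_torque": joint torques, N m; "eef_pos": TCP position; "tcp_rot": TCP orientation; "ft_force": force on the tool from outside, world axes, zero at the start; "torque": the same for the moment, N m; "opening": finger opening in m; "grasp_force": force on a finger pad.
Only numpy, scipy, OpenCV 4.12 (cv2) and the standard library are available. Lean on these libraries where they do the work, as an engineer would, in place of code of your own. Each camera call takes 0.05 s, during which the arm holds its last target. There are 200 camera calls.

TASK

The sample changer's carousel is back on its spindle after washing and must be locked. Pick the spring clip with the yellow grip out of the tray, use it to press the sprung clamping plate on the carousel fully down, and push the clip sideways into the spindle groove until it snaps fully home, so that it holds the plate down by itself when you let go. Feel your way gently, never loading the changer with more than 40 N, and leave everything else where it is.

Things in the scene. Friction and masses are not known exactly. Their poses are not given: they have to be found in the camera images.
- clip: Retaining clip: a flat, open C-shaped ring of grey spring steel, 4 mm thick, 27 mm across, with an upright yellow plastic grip at its closed end. It lies flat in the tray. Origin: centre of the ring, on the underside; +z up, +x from the centre out through the open mouth. Pushed home, its centre is on the spindle axis.
- clip_grip (a point): Middle of the clip's yellow grip, 24 mm behind the ring's centre and 15 mm above the underside. The grip is a block 10 mm wide (clip's y), 18 mm long (clip's x) and 30 mm tall from the underside up: grasp it across the 10 mm, fingertips at least 4 mm above the underside.
- clip_mouth (a point): Midway between the round noses of the clip's two jaws, 7 mm ahead of the ring's centre. The noses stand 11 mm apart and spread to 16 mm over the core (each jaw about 3 N per mm); the jaws end 12 mm ahead of the centre. With the plate just down, pushing in takes about 2 N sliding, then 6 to 9 N; it drops as the noses pass and climbs sharply when the clip is home.
- sampler: Sample changer, fixed: grey housing 262 x 206 mm, dark display strip facing its -x, with a round grey carousel (190 mm, 12 dark holes), metal clamping plate and spindle on top. Origin: on the vertical spindle axis, at desk level. Within 100 mm of the axis only the spindle head stands above the plate. Contact forces on it add up to about 1.6 times the force felt at the tool: keep it under 20 N.
- spindle (a point): On the spindle axis, 161.5 mm above the desk: the highest that the raised plate's top can be. Carousel, plate and spindle stand on a self-locking lift, left with the plate's top anywhere from 0 to 40 mm below this point: feel for it. The spindle's head, 22 mm across, shows 9.5 mm above the raised plate; under the 11 mm tall head is the groove, 6 mm high, core 16 mm across, open all round.
- tower_top (a point): Top of the dosing tower at the back of the sample changer: 243 mm above the desk, 127 mm from the spindle axis, with a 90 mm arm to one side; keep clear of it.
- plate (a joint): How far the sprung aluminium plate (100 mm across) is pressed down, in m: 0 up, 0.008 on its stop; spring 3 N to 8 N. Up, its top is 7.5 mm above the groove's lower edge and hides the groove; on its stop, 0.5 mm below that edge. The 4 mm clip, flat on the plate, fits the groove when the plate is down 5.5 mm or more. Held by the seated clip it stays at about 0.0055.
- tray: White instrument tray, 253 x 187 mm (long side along its x) with walls 29 mm high, fixed on the desk. Origin: underside, centre; its floor is 3 mm thick.
- forceps: Steel tweezers, 116 mm long, lying in the tray beside the clip; leave them. Origin: underside, centre.
- cap_w: Orange screw cap, 34 mm across and 13 mm tall, in the tray; leave it. Origin: underside, centre.
- bottle: White wash bottle with a blue cap, 180 mm tall, standing at the back; leave it. Origin: underside, centre.
Mind the look-alikes: they are no part of the job. Of the things that look like the clip, the smallest one is meant.

How it is judged:
On the way, in this order (a step that is already met when the one before it is completed fails the run):
1. the clip is lifted clear of the tray (height (world z) of clip above 0.05 m), for 0.2 s.
2. the clamping plate is pressed down by at least 5 mm (value of joint plate above 0.005 m), for 0.2 s.
At the end, for the whole second after the job is handed in: the clip is home in the groove (its centre within 2 mm of the spindle axis), flat within 0.08 rad, at rest and let go, and it alone holds the clamping plate down, 4.5 to 7.2 mm below its upper position, pressed against the clip by its spring (horizontal distance between clip and sampler below 0.002 m and angle between clip's own z axis and vertical below 0.08 rad and value of joint plate between 0.0045 and 0.0072 m and linear speed of clip below 0.01 m/s and contact force between clip and sampler above 1 N); the robot touches nothing.
It fails at once if the contact forces on the sample changer (its spindle, plate or carousel), added up, pass 40 N (contact force between anything else and sampler above 40 N).
It fails at once if the tweezers, the cap or the wash bottle is moved by more than 3 cm (distance of any of forceps, cap_w, bottle from where it was at the start of the episode above 0.03 m).
It also fails if it takes over 54 s, if anything falls off the work surface, if the arm or the gripper's body presses on something with over 40 N, if the wrist force passes 120 N, or if a joint passes its speed limit or range.

## Working session

There is one attempt and no reset: what is moved stays moved. The work goes in short steps, each a Python script; the robot and the scene stay as the last script left them, time stands still between calls to the robot, and variables do not carry over. Pictures are saved under pics/ and viewed, at most 10 in all, crops included, and the job is handed in when it is done.

```bash
ls; mkdir -p pics; cat > h.py <<'E'
import numpy as np, cv2
from plant import *
def grab(n):
    c=get_calibration(n); im,d=get_image(n); return im,d,c
def save(n,f,im): cv2.imwrite(f'pics/{f}.png',im[...,::-1])
def cloud(d,c):
    """world xyz per pixel"""
    h,w=d.shape; K=np.array(c['intrinsics']);D=np.array(c['dist_coeffs']);T=np.array(c['world_from_camera'])
    u,v=np.meshgrid(np.arange(w),np.arange(h))
    p=cv2.undistortPoints(np.stack([u,v],-1).reshape(-1,1,2).astype(np.float64),K,D).reshape(h,w,2)
    P=np.dstack([p*d[...,None],d])@T[:3,:3].T+T[:3,3]
    P[d==0]=np.nan
    return P
E
python3 - <<'E'
from h import *
o=observe();print(o['time_s'],o['tcp_rot'],o['eef_pos'])
ims=[]
for n in ['scene','side','wrist']:
    im,d,c=grab(n); np.savez(f'{n}0.npz',im=im,d=d,**{k:np.array(v) for k,v in c.items()}); ims.append(im)
    print(n,np.array(c['world_from_camera']).round(3).tolist())
save(0,'scene0',ims[0]);save(0,'side0',ims[1]);save(0,'wrist0',ims[2])
E
```

```text
pics
0.0 [-3.13963546e+00 -2.67479331e-04  3.22819813e-01] [ 0.19813993 -0.59211448  0.23017995]
scene [[-0.875, -0.222, 0.429, 0.136], [-0.483, 0.428, -0.764, 0.918], [-0.014, -0.876, -0.482, 0.624], [0.0, 0.0, 0.0, 1.0]]
side [[-0.997, -0.056, 0.055, 0.521], [-0.077, 0.541, -0.837, 0.896], [0.017, -0.839, -0.544, 0.63], [0.0, 0.0, 0.0, 1.0]]
wrist [[0.317, -0.9, -0.3, 0.274], [-0.949, -0.301, -0.098, -0.566], [-0.002, 0.315, -0.949, 0.373], [0.0, 0.0, 0.0, 1.0]]
```

View pics/scene0.png

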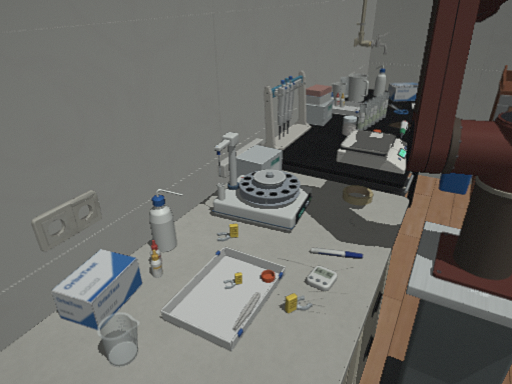

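View pics/wrist0.png

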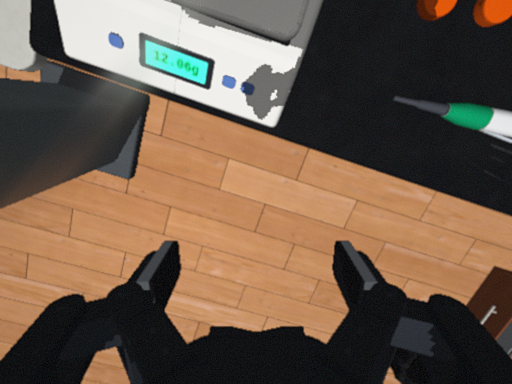

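The scene picture shows the tray around (225,292), with a yellow grip in it at (238,278), the cap at (267,275) and the tweezers at (247,312). The carousel is at (268,185), and look-alike clips lie at (233,231) and (292,303). The wrist picture shows only the balance and the floor.

```bash
python3 - <<'E'
from h import *
for n in ['scene','side']:
    z=np.load(n+'0.npz'); P=cloud(z['d'],z); im=z['im']
    hsv=cv2.cvtColor(im,cv2.COLOR_RGB2HSV)
    m=cv2.inRange(hsv,(20,120,90),(33,255,255))
    k,l,s,c=cv2.connectedComponentsWithStats(m)
    for i in range(1,k):
        if s[i,4]>8:
            q=P[l==i]; print(n,c[i].round(),s[i,4],np.nanmedian(q,0).round(3),np.nanmin(q,0).round(3),np.nanmax(q,0).round(3))
    # carousel heights
    if n=='scene':
        for u,v in [(268,178),(268,174),(245,190),(290,195),(232,138),(160,200),(267,275),(247,312),(225,252),(285,262),(235,337),(168,297)]:
            print((u,v),P[v,u].round(3))
E
```

```text
scene [234. 230.] 102 [0.619 0.192 0.026] [0.61  0.181 0.004] [0.63  0.201 0.043]
scene [154. 255.] 41 [0.703 0.417 0.061] [0.698 0.412 0.053] [0.708 0.423 0.076]
scene [238. 278.] 69 [0.506 0.352 0.022] [0.5   0.347 0.005] [0.513 0.358 0.034]
scene [291. 303.] 158 [0.361 0.371 0.03 ] [ 0.352  0.357 -0.002] [0.372 0.379 0.044]
(268, 178) [0.596 0.023 0.121]
(268, 174) [0.601 0.014 0.13 ]
(245, 190) [0.64  0.088 0.1  ]
(290, 195) [0.528 0.008 0.072]
(232, 138) [0.706 0.043 0.238]
(160, 200) [0.756 0.319 0.153]
(267, 275) [0.459 0.294 0.005]
(247, 312) [0.439 0.427 0.012]
(225, 252) [0.597 0.272 0.01 ]
(285, 262) [ 0.445  0.219 -0.003]
(235, 337) [0.42  0.505 0.028]
(168, 297) [ 0.631  0.463 -0.002]
side [232. 241.] 128 [0.622 0.192 0.028] [0.611 0.179 0.003] [0.634 0.201 0.045]
side [274. 293.] 75 [0.509 0.353 0.026] [0.501 0.342 0.006] [0.516 0.358 0.035]
side [178. 297.] 64 [0.704 0.418 0.063] [0.698 0.412 0.052] [0.711 0.422 0.079]
side [340. 302.] 143 [0.366 0.373 0.033] [0.344 0.319 0.001] [0.375 0.379 0.045]
```

View pics/side0.png

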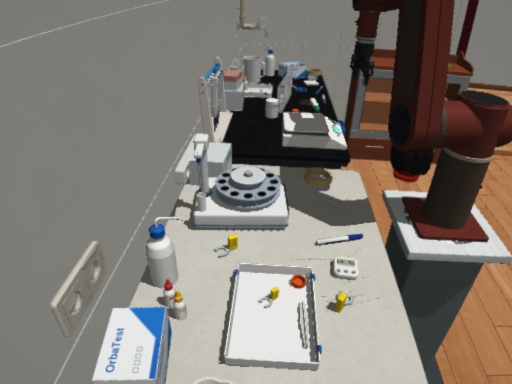

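Both views agree. The tray's grip is at about (0.508,0.352), with its top at 34 mm, which equals the 3 mm floor plus 30 mm. The other two grips are about 44 mm tall, so they are the larger look-alikes. In the side picture the clip is at (271,297), beside the forceps at (304,325). Next I take wrist views from above.

```bash
python3 - <<'E'
from h import *
P=lambda:observe()['eef_pos'].round(3) if hasattr(observe()['eef_pos'],'round') else observe()['eef_pos']
movep([0.198,-0.5,0.40],[np.pi,0,0.32])
movep([0.47,0.02,0.42],[np.pi,0,0.0]); hold(0.3)
im,d,c=grab('wrist'); np.savez('w1.npz',im=im,d=d,**{k:np.array(v) for k,v in c.items()}); save(0,'w1',im); print(P())
movep([0.46,0.33,0.25],[np.pi,0,0.6]); hold(0.3)
im,d,c=grab('wrist'); np.savez('w2.npz',im=im,d=d,**{k:np.array(v) for k,v in c.items()}); save(0,'w2',im)
o=observe();print(o['time_s'],o['eef_pos'],o['q'],o['ft_force'])
E
```

```text
[0.47 0.02 0.42]
5.075 [0.46044556 0.32951026 0.25042759] [ 4.81906092e-01  6.74254529e-02  1.66045654e+00 -5.73029655e-05
  1.41300851e+00  1.45381635e+00] [0.71846862 0.1605044  0.76986751]
```

View pics/w1.png

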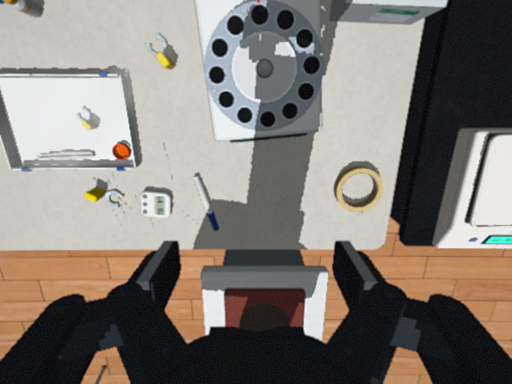

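View pics/w2.png

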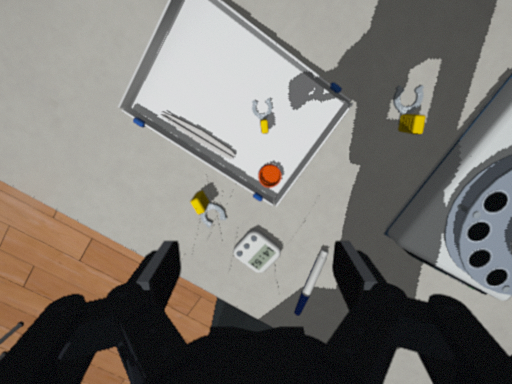

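w1 shows the carousel with its spindle head at (264,68), the display strip below it, and the tray to the left. w2 shows the clip with its grip at (265,127) and the ring at (262,107), mouth pointing up the image. The forceps are at (200,133) and the cap at (270,175). Now I measure these.

```bash
python3 - <<'E'
from h import *
z=np.load('w1.npz');P=cloud(z['d'],z);im=z['im']
g=cv2.cvtColor(im,cv2.COLOR_RGB2GRAY)
for v in range(50,88,3): print(v,P[v,264].round(4), g[v,264])
# dark holes
k,l,s,c=cv2.connectedComponentsWithStats((g<45).astype(np.uint8))
H=[]
for i in range(1,k):
    if 120<s[i,4]<400 and np.hypot(*(c[i]-[264,66]))<65: H.append(c[i])
H=np.array(H);print(len(H))
K,D,T=z['intrinsics'],z['dist_coeffs'],z['world_from_camera']
def onplane(px,h):
    q=cv2.undistortPoints(np.array(px,float).reshape(-1,1,2),K,D).reshape(-1,2)
    r=np.c_[q,np.ones(len(q))]@T[:3,:3].T
    return T[:3,3]+r*((h-T[2,3])/r[:,2])[:,None]
def circ(p):
    A=np.c_[2*p[:,:2],np.ones(len(p))]; s=np.linalg.lstsq(A,(p[:,:2]**2).sum(1),rcond=None)[0]
    R=np.sqrt(s[2]+s[0]**2+s[1]**2); return s[:2],R,np.abs(np.hypot(*(p[:,:2]-s[:2]).T)-R).max()
car=P[(np.abs(P[...,0]-.59)<.1)&(np.abs(P[...,1]-.02)<.1)]
hh,e=np.histogram(car[:,2],bins=np.arange(.06,.18,.002)); print([(round(e[i],3),int(hh[i])) for i in range(len(hh)) if hh[i]>30])
for h in (.11,.12,.13):
    q=onplane(H,h); print(h,circ(q))
# clip in w2
z=np.load('w2.npz');P=cloud(z['d'],z);im=z['im'];K,D,T=z['intrinsics'],z['dist_coeffs'],z['world_from_camera']
hsv=cv2.cvtColor(im,cv2.COLOR_RGB2HSV)
m=cv2.inRange(hsv,(20,120,60),(33,255,255)); k,l,s,c=cv2.connectedComponentsWithStats(m)
i=l[127,265]; q=P[l==i]; print('grip px',c[i],s[i]); 
t=(l==i)&(P[...,2]>.028); vv,uu=np.nonzero(t); top=onplane(np.c_[uu,vv],.033); print('top',len(top),top.mean(0), cv2.minAreaRect((top[:,:2]*1000).astype(np.float32)))
# ring pixels
gg=hsv[...,2]; sub=(slice(92,122),slice(245,280))
fl=onplane(np.array([[u,v] for v in range(92,122) for u in range(245,280)]),.007).reshape(30,35,3)
mm=(gg[sub]<205)&(l[sub]!=i)
print('ring px',mm.sum(), [fl[mm].min(0),fl[mm].max(0)], circ(fl[mm]))
cv2.imwrite('pics/crop.png',np.hstack([cv2.resize(im[85:140,235:295],None,fx=6,fy=6,interpolation=0)[...,::-1],cv2.resize(np.load('w1.npz')['im'][40:95,235:295],None,fx=6,fy=6,interpolation=0)[...,::-1]]))
E
```

```text
50 [0.622  0.0086 0.1236] 111
53 [0.6181 0.0086 0.1235] 112
56 [0.6142 0.0086 0.1232] 113
59 [0.6101 0.0085 0.1237] 69
62 [0.6047 0.0088 0.1344] 88
65 [0.6008 0.0088 0.1343] 88
68 [0.5968 0.0087 0.134 ] 88
71 [0.5929 0.0087 0.1331] 76
74 [0.5887 0.0086 0.1338] 81
77 [0.5856 0.0083 0.1226] 59
80 [0.5813 0.0083 0.1234] 111
83 [0.5771 0.0082 0.1228] 111
86 [0.5728 0.0082 0.1231] 110
12
[(np.float64(0.06), 86), (np.float64(0.098), 1830), (np.float64(0.1), 5637), (np.float64(0.102), 803), (np.float64(0.12), 447), (np.float64(0.122), 2632), (np.float64(0.124), 497), (np.float64(0.13), 38), (np.float64(0.132), 100), (np.float64(0.134), 39)]
0.11 (array([0.5968977 , 0.00879107]), np.float64(0.07400981445918847), np.float64(0.0003884749610083421))
0.12 (array([0.59587387, 0.00904263]), np.float64(0.07237634356407135), np.float64(0.0003799009286703098))
0.13 (array([0.59485004, 0.0092942 ]), np.float64(0.0707428726689496), np.float64(0.00037132689633803673))
grip px [264.06666667 125.66666667] [261 119   7  14  90]
top 88 [0.50765825 0.35003157 0.033     ] ((507.8602600097656, 350.3211364746094), (16.779977798461914, 7.974225044250488), 35.00813674926758)
ring px 331 [array([0.5076925 , 0.33923589, 0.007     ]), array([0.54322323, 0.38097033, 0.007     ])] (array([0.52455959, 0.36128146]), np.float64(0.013132864434831288), np.float64(0.009442796679612293))
```

View pics/crop.png

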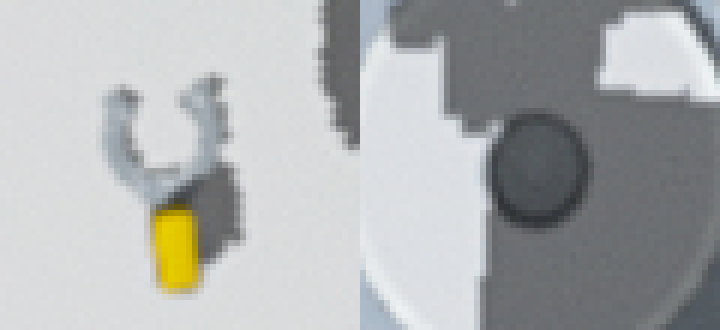

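Plate top is about 0.123 m and head top about 0.134 m. That puts the lift about 38 mm down, within range. The clip's grip is at (0.508,0.350) with yaw about 35°, and its measured top of 17x8 mm roughly matches the real 18x10 mm. The crop shows the C with its mouth pointing away from the grip, and the round spindle head. Next I grasp, after a closer check, and locate the tower.

```bash
cat >> h.py <<'E'
def onplane(px,h,c):
    K,D,T=[np.array(c[k]) for k in('intrinsics','dist_coeffs','world_from_camera')]
    q=cv2.undistortPoints(np.array(px,float).reshape(-1,1,2),K,D).reshape(-1,2)
    r=np.c_[q,np.ones(len(q))]@T[:3,:3].T
    return T[:3,3]+r*((h-T[2,3])/r[:,2])[:,None]
E
python3 - <<'E'
from h import *
for n in('scene0','side0','w1'):
    z=np.load(n+'.npz');P=cloud(z['d'],z).reshape(-1,3)
    p=P[(P[:,2]>.15)&(P[:,2]<.27)&(np.hypot(P[:,0]-.597,P[:,1]-.0085)<.21)]
    print(n,len(p)); 
    for lo in(.15,.19,.22):
        q=p[(p[:,2]>lo)&(p[:,2]<lo+.04)]
        if len(q): print(lo,len(q),np.percentile(q,[2,50,98],axis=0).round(3).tolist())
a=np.radians(35.); u=np.array([np.cos(a),np.sin(a)])
gripper_to(.045)
g=np.array([.5078,.3502])
p=g-u*.03
movep([*p,.13],[np.pi,0,a]); hold(.3)
im,d,c=grab('wrist'); save(0,'w3',im); np.savez('w3.npz',im=im,d=d,**{k:np.array(v) for k,v in c.items()})
P=cloud(d,c); m=cv2.inRange(cv2.cvtColor(im,cv2.COLOR_RGB2HSV),(18,110,60),(34,255,255))>0
m&=(np.hypot(P[...,0]-g[0],P[...,1]-g[1])<.03)&(P[...,2]>.027)
vv,uu=np.nonzero(m); top=onplane(np.c_[uu,vv],.033,c)
print(observe()['eef_pos'],len(top),top.mean(0),np.nanmedian(P[m],0),cv2.minAreaRect((top[:,:2]*1000).astype(np.float32)),uu.mean(),vv.mean())
E
```

```text
scene0 451
0.15 123 [[0.711, 0.014, 0.151], [0.719, 0.03, 0.171], [0.734, 0.105, 0.189]]
0.19 165 [[0.706, 0.012, 0.191], [0.714, 0.046, 0.22], [0.735, 0.113, 0.23]]
0.22 243 [[0.706, 0.009, 0.22], [0.715, 0.047, 0.232], [0.74, 0.112, 0.243]]
side0 457
0.15 105 [[0.713, 0.02, 0.152], [0.719, 0.03, 0.167], [0.731, 0.104, 0.187]]
0.19 121 [[0.705, 0.023, 0.191], [0.716, 0.061, 0.219], [0.74, 0.111, 0.23]]
0.22 284 [[0.706, 0.009, 0.223], [0.719, 0.047, 0.234], [0.74, 0.11, 0.244]]
w1 0
[0.48399488 0.33351081 0.13175199] 190 [0.50813039 0.35037414 0.033     ] [0.50820307 0.35055128 0.03320911] ((508.1088562011719, 350.6012268066406), (17.921833038330078, 9.274166107177734), 35.363197326660156) 257.2157894736842 160.71052631578948
```

View pics/w3.png

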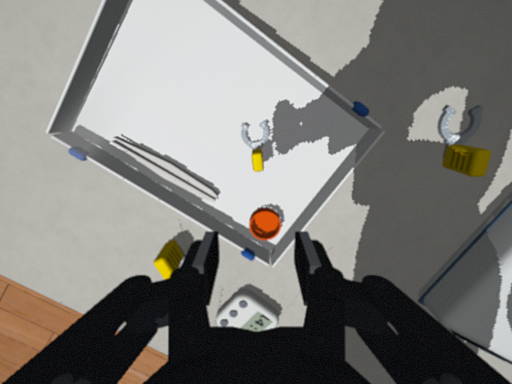

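w3 shows the clip grip at (257,161), free on all sides; the forceps end at (215,195) and the cap at (265,222). The grip measures 17.9x9.3 mm at (0.5081,0.3505), yaw 35.3°, so I pick it.

```bash
python3 - <<'E'
from h import *
a=np.radians(35.3); g=[.5081,.3505]
movep([*g,.07],[np.pi,0,a])
print(move_l([*g,.0095],feed=.06,max_force=6))
o=observe();print(o['eef_pos'],o['ft_force'])
gripper_to(.004,60); o=observe();print(o['opening'],o['grasp_force'],o['eef_pos'],o['ft_force'])
move_l([*g,.16],feed=.12); hold(.3)
o=observe();print(o['opening'],o['time_s'],o['ft_force'],o['torque'])
b=-.3; ub=np.array([np.cos(b),np.sin(b)])
S=np.array([.597,.0085]); p=S-ub*.075
movep([.50,.2,.26],[np.pi,0,.15])
movep([*p,.19],[np.pi,0,b]); hold(.3)
im,d,c=grab('wrist'); save(0,'w4',im); np.savez('w4.npz',im=im,d=d,**{k:np.array(v) for k,v in c.items()})
o=observe();print(o['eef_pos'],o['tcp_rot'],o['opening'],o['time_s'],o['ft_force'],o['torque'])
E
```

```text
False
[0.50851842 0.35073615 0.01002261] [-0.15888391 -0.1148351  -0.18519055]
0.00918941803826713 59.133607149124146 [0.50854652 0.35069023 0.01007725] [-0.80920601  0.02790701  2.68202188]
0.008747401115435129 10.1083 [-0.16497887 -0.61808881 -0.10725189] [ 0.03040336  0.02856878 -0.01757335]
[0.52559859 0.0315926  0.1905187 ] [-3.14127002e+00 -8.74388173e-04 -2.98204856e-01] 0.008606649971632524 11.975 [ 0.07441803  0.57972776 -0.43068914] [ 0.00444826 -0.0209357  -0.00408031]
```

View pics/w4.png

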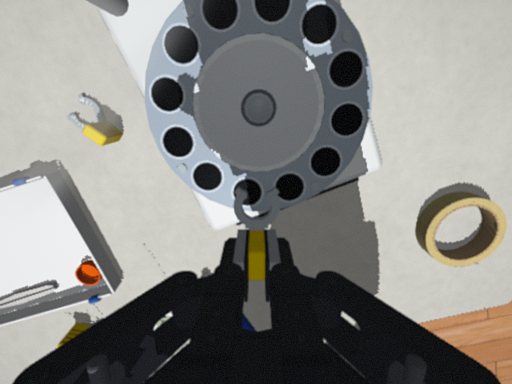

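w4 shows the clip held straight with its ring at (257,205) and mouth forward. The spindle head is at (259,107) and the plate rim is visible around it. I measure head against ring in this same view.

```bash
python3 - <<'E'
from h import *
z=np.load('w4.npz');P=cloud(z['d'],z);im=z['im'];g=cv2.cvtColor(im,cv2.COLOR_RGB2GRAY)
S=np.array([.597,.0085]);tcp=np.array([0.52559859,0.0315926]);b=-.2982;R=np.array([[np.cos(b),np.sin(b)],[-np.sin(b),np.cos(b)]])
r=np.hypot(P[...,0]-S[0],P[...,1]-S[1])
for nm,m,h in(('head',(r<.02)&(P[...,2]>.128),None),('plate',(r<.057)&(P[...,2]>.115),None)):
    h=np.nanmedian(P[...,2][m]); vv,uu=np.nonzero(m); q=onplane(np.c_[uu,vv],h,z)[:,:2]
    c,rad=cv2.minEnclosingCircle((q*1000).astype(np.float32)); print(nm,h,len(q),q.mean(0),c,rad,'tool',R@(q.mean(0)-tcp),'eqr',np.sqrt(cv2.contourArea(cv2.convexHull((q*1000).astype(np.float32)))/np.pi))
L=(P-np.r_[tcp,0]); lx=L[...,0]*R[0,0]+L[...,1]*R[0,1]; ly=L[...,0]*R[1,0]+L[...,1]*R[1,1]
m=(P[...,2]>.178)&(P[...,2]<.196)&(lx>.010)&(lx<.05)&(abs(ly)<.03)
vv,uu=np.nonzero(m); print('ring',len(vv),uu.min(),uu.max(),vv.min(),vv.max(),np.median(P[m][:,2]))
q=onplane(np.c_[uu,vv],.1874,z)[:,:2]; t=(q-tcp)@R.T; print(np.percentile(t,[0,1,50,99,100],axis=0).round(4).tolist(), t[t[:,0]>.0245].mean(0))
e=onplane([[259,107]],.134,z)[0,:2]; print('px',e,R@(e-tcp))
cv2.imwrite('pics/w4c.png',cv2.resize(im[85:240,200:320],None,fx=3.8,fy=3.8,interpolation=2)[...,::-1])
E
```

```text
head 0.13303493555189336 703 [0.59804863 0.00846612] (597.857666015625, 8.482433319091797) 10.638056755065918 tool [ 0.07604716 -0.00082   ] eqr 10.405923630255327
plate 0.12315263326070597 15180 [0.59119403 0.01000364] (478.776611328125, 41.92451095581055) 173.15679931640625 tool [ 0.06904334 -0.00136423] eqr 112.77013752964955
ring 892 234 279 186 230 0.18793928033740637
[[0.0058, -0.0128], [0.0064, -0.0127], [0.0196, 0.0009], [0.0334, 0.0139], [0.034, 0.014]] [0.0288908 0.0005473]
px [0.5983856  0.00793133] [ 0.07652637 -0.00123219]
```

View pics/w4c.png

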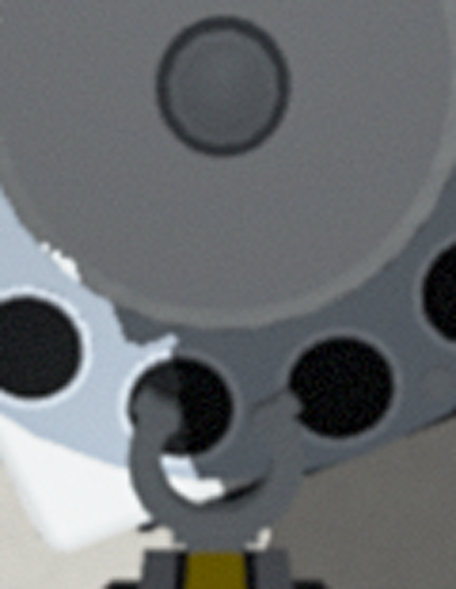

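The ring measures 26.8 mm across, as it should, with its centre 0.6 mm left of tool centre and about 23 mm ahead of the TCP. The head is 21 mm across at (0.598,0.0085). Next I press down just in front of the head, in small force-guarded steps.

```bash
cat >> h.py <<'E'
B=-.2982; U=np.array([np.cos(B),np.sin(B)]); N=np.array([-U[1],U[0]]); S=np.array([.598,.0085]); CX,CY=.023,.0006
def tcp(x,z,y=0):  # TCP for clip centre at (x along insertion, y left) from axis, tcp height z
    return [*(S+U*(x-CX)+N*(y-CY)),z]
def st():
    o=observe();f=np.array(o['ft_force']);e=np.array(o['eef_pos']);d=e[:2]-S
    return (d@U+CX)*1e3,(d@N+CY)*1e3,e[2]*1e3,f[:2]@U,f[:2]@N,f[2],o['time_s'],np.array(o['torque'])@np.r_[N,0]
def show(*a): print(*a,np.round(st(),2))
E
python3 - <<'E'
from h import *
gripper_to(.004,110)
move_l(tcp(-.029,.150),feed=.08,rotation=[np.pi,0,B]); hold(.3); show('hover')
f0=st()[5]
print(move_l(tcp(-.029,.122),feed=.012,max_force=1.8)); hold(.1); show('contact')
z=st()[2]/1e3
for i in range(14):
    if st()[5]-f0>9.5: break
    z-=.001
    r=move_l(tcp(-.029,z),feed=.012,max_force=5); hold(.05); show(i,r)
    if r: break
E
```

```text
hover [-2.8840e+01  7.0000e-02  1.5051e+02  7.0000e-02  1.7000e-01 -1.5200e+00
  1.3220e+01  0.0000e+00]
True
contact [-2.9110e+01 -2.0000e-02  1.2872e+02  1.1000e+00  9.0000e-01  2.2800e+00
  1.4910e+01 -1.9000e-01]
0 False [-2.8870e+01  2.0000e-02  1.2784e+02 -5.8000e-01  2.6000e-01  2.7500e+00
  1.5210e+01 -1.3000e-01]
1 False [-2.8880e+01  2.0000e-02  1.2681e+02  3.8000e-01  9.1000e-01  3.5300e+00
  1.5510e+01 -1.1000e-01]
2 False [-2.8860e+01  4.0000e-02  1.2584e+02  2.3000e-01  1.0000e-02  3.8600e+00
  1.5810e+01 -1.1000e-01]
3 False [-2.8860e+01  3.0000e-02  1.2485e+02  3.4000e-01  6.7000e-01  4.7600e+00
  1.6110e+01 -1.8000e-01]
4 False [-2.888e+01  4.000e-02  1.239e+02  6.500e-01 -5.000e-01  4.010e+00
  1.641e+01 -1.600e-01]
5 False [-2.8900e+01  2.0000e-02  1.2295e+02 -1.6000e-01 -1.7000e-01  5.7100e+00
  1.6710e+01 -7.0000e-02]
6 False [-2.8900e+01  2.0000e-02  1.2204e+02 -8.7000e-01  6.3000e-01  5.5500e+00
  1.7010e+01 -3.0000e-02]
7 False [-2.8900e+01  2.0000e-02  1.2149e+02 -2.4400e+00 -1.1000e-01  9.8900e+00
  1.7310e+01  2.6000e-01]
```

The plate meets its stop at TCP z≈121.5 mm, an 8 mm stroke with the spring force as specified. I raise 0.9 mm and slide into the groove.

```bash
python3 - <<'E'
from h import *
z=.1223
move_l(tcp(-.029,z),feed=.01); hold(.1); show('set')
print(move_l(tcp(-.018,z),feed=.015,max_force=5)); hold(.05); show('slid')
x=-.018
if st()[0]>-19:
  for i in range(22):
    x+=.001
    r=move_l(tcp(x,z),feed=.012,max_force=6); show(i,r)
    s=st()
    if s[3]<-11 or abs(s[4])>6 or r: break
E
```

```text
set [-2.8910e+01  3.0000e-02  1.2259e+02 -2.1000e-01  2.5000e-01  5.7300e+00
  1.7720e+01 -2.0000e-02]
False
slid [-1.8610e+01 -3.0000e-02  1.2223e+02 -1.8200e+00  6.1000e-01  6.5000e+00
  1.8650e+01  2.1000e-01]
0 False [-1.7590e+01 -2.0000e-02  1.2226e+02 -2.8900e+00 -2.4000e-01  6.7400e+00
  1.8900e+01  3.0000e-01]
1 False [-1.6630e+01 -4.0000e-02  1.2222e+02 -1.7400e+00  6.0000e-02  6.0600e+00
  1.9150e+01  3.3000e-01]
2 False [-1.5610e+01 -1.0000e-02  1.2225e+02 -2.1800e+00 -7.1000e-01  5.8800e+00
  1.9400e+01  3.1000e-01]
3 False [-1.4620e+01 -2.0000e-02  1.2225e+02 -2.0900e+00 -9.1000e-01  5.3600e+00
  1.9650e+01  3.1000e-01]
4 False [-1.365e+01 -4.000e-02  1.222e+02 -1.760e+00  9.000e-01  6.190e+00
  1.990e+01  2.500e-01]
5 False [-1.2630e+01 -3.0000e-02  1.2224e+02 -2.1000e+00  5.4000e-01  6.6800e+00
  2.0150e+01  2.8000e-01]
6 False [-1.1960e+01  7.0000e-02  1.2208e+02 -3.2300e+00  1.0000e-01  6.6900e+00
  2.0400e+01  4.2000e-01]
7 False [-1.1480e+01  5.0000e-02  1.2183e+02 -4.1800e+00  3.2000e-01  7.2600e+00
  2.0650e+01  6.0000e-01]
8 False [-1.0890e+01  1.2000e-01  1.217
[... 590 characters left out ...]
00  3.0000e-01  4.4900e+00
  2.2650e+01  4.5000e-01]
16 False [-6.1000e-01  1.0000e-01  1.2263e+02 -2.0400e+00  2.9000e-01  5.9600e+00
  2.2900e+01  2.8000e-01]
17 False [ 3.9000e-01  8.0000e-02  1.2265e+02 -1.5500e+00  2.2600e+00  6.3400e+00
  2.3150e+01  2.2000e-01]
18 False [ 1.3000e+00  4.0000e-02  1.2265e+02 -1.1300e+00 -1.0000e-02  6.2900e+00
  2.3400e+01  2.5000e-01]
19 False [ 1.8500e+00 -2.0000e-02  1.2251e+02 -3.9300e+00  3.6000e-01  5.9200e+00
  2.3650e+01  5.2000e-01]
20 False [ 1.9600e+00 -3.0000e-02  1.2223e+02 -5.7900e+00 -8.0000e-02  7.7900e+00
  2.3900e+01  9.7000e-01]
21 False [ 2.0700e+00  1.0000e-02  1.2194e+02 -9.0900e+00 -3.3000e-01  9.0600e+00
  2.4150e+01  1.3900e+00]
```

The force trace matches: 2 N sliding, a peak near 8 N, a drop as the noses passed, then a sharp rise at home. I relax the load, let the plate lift the clip against the head, release, withdraw and look.

```bash
python3 - <<'E'
from h import *
move_l(tcp(.0018,.1225),feed=.01); hold(.1); show('relax')
r=move_l(tcp(.0018,.1238),feed=.008,max_force=8); hold(.2); show('lift',r)
if st()[5]<-2: move_l(tcp(.0018,st()[2]/1e3-.0003),feed=.008); show('ease')
gripper_to(.030); hold(.2); show('open')
x=st()[0]/1e3
move_l(tcp(x,.180),feed=.08,max_force=6); show('up')
move_l(tcp(x-.05,.2),feed=.15); hold(.3)
im,d,c=grab('wrist'); save(0,'w5',im); np.savez('w5.npz',im=im,d=d,**{k:np.array(v) for k,v in c.items()}); show()
P=cloud(d,c); v,u=np.nonzero((np.hypot(P[...,0]-S[0],P[...,1]-S[1])<.02)&(P[...,2]>.129)); print(u.mean(),v.mean())
r=np.hypot(P[...,0]-S[0],P[...,1]-S[1]); m=(r>.02)&(r<.045)&(P[...,2]<.128)&(P[...,2]>.1); print('plate z',np.nanmedian(P[...,2][m]),'head',np.nanmedian(P[...,2][r<.009]))
m=cv2.inRange(cv2.cvtColor(im,cv2.COLOR_RGB2HSV),(18,110,60),(34,255,255))>0
m&=(P[...,2]>.13)&(r<.05);q=P[m];print('grip',len(q),np.nanmedian(q,0),'along',[(np.nanmedian(q,0)[:2]-S)@U,(np.nanmedian(q,0)[:2]-S)@N], np.ptp(q[:,2]))
E
```

```text
relax [ 1.8700e+00 -3.0000e-02  1.2263e+02 -2.3200e+00  5.7000e-01  6.1700e+00
  2.4620e+01  3.1000e-01]
lift False [ 1.8900e+00 -2.0000e-02  1.2396e+02 -2.1900e+00  2.0000e-02  4.9600e+00
  2.5130e+01  3.3000e-01]
open [ 1.7200e+00 -4.0000e-02  1.2361e+02  1.0000e-01  1.1000e-01  7.7000e-01
  2.5680e+01  0.0000e+00]
up [ 1.4000e+00 -8.0000e-02  1.7959e+02 -1.1400e+00  2.4000e-01  4.3000e-01
  2.6520e+01 -2.0000e-02]
[-4.8060e+01 -1.3000e-01  1.9958e+02 -4.8000e-01  2.6000e-01 -1.5000e-01
  2.7380e+01  4.0000e-02]
255.96488946684005 117.97139141742522
plate z 0.11761581869507079 head 0.13342359389134192
grip 330 [0.57669946 0.01491713 0.14713428] along [np.float64(-0.02224583880345125), np.float64(-0.00012417711000977175)] 0.018918365772108314
```

View pics/w5.png

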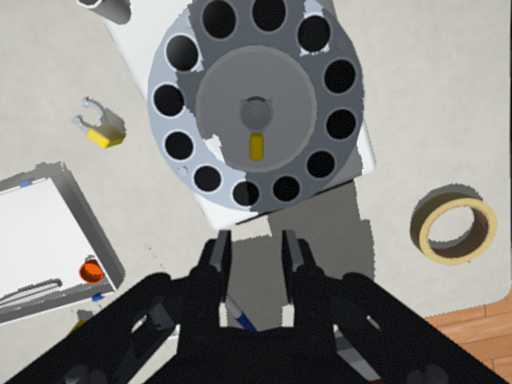

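w5 shows the clip seated, with its grip at (256,147) pointing straight back from the head at (256,112). The plate is 5.5 mm lower than before. One offline check of centring before handing in.

```bash
python3 - <<'E'
from h import *
z=np.load('w5.npz');P=cloud(z['d'],z);r=np.hypot(P[...,0]-S[0],P[...,1]-S[1])
m=cv2.inRange(cv2.cvtColor(z['im'],cv2.COLOR_RGB2HSV),(18,110,60),(34,255,255))>0
t=m&(r<.05)&(P[...,2]>.144);h=(r<.0125)&(P[...,2]>.1305)&~m
for n,k,H in(('grip',t,.1476),('head',h,.1334)):
    v,u=np.nonzero(k);q=onplane(np.c_[u,v],H,z)[:,:2]-S;q=np.c_[q@U,q@N]*1e3;print(n,len(q),q.mean(0),np.percentile(q,[1,99],axis=0).round(1).tolist())
E
```

```text
grip 305 [-22.93540918  -0.11409224] [[-31.5, -4.6], [-14.6, 4.3]]
head 622 [ 0.19276123 -0.13268692] [[-9.5, -10.0], [10.0, 9.7]]
```

```bash
python3 -c "
from h import *
print(job_done(),observe()['time_s'])"
```

```text
the job is handed in; nothing more can be done
the job is handed in; nothing more can be done
```

The clip is seated in the spindle groove, its centre measured within about 1 mm of the axis, and holds the plate about 5.5 mm down with the gripper let go and clear; the job is handed in, but the hand-in returned no verdict.

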